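Lubricate and reload the dumbbell rack

TASK

The rack's sliding stop has been sticking: flip its cam lever upright to free it, run the stop right out to the open end, then take the dry-lube stick and rub its tip along the top of the bare slide bar in one slow pass (no faster than about 5 cm a second) from level with the fixed end tabs until close to the stop, and stand the stick back in its pot. Then lay every dumbbell from the tray across the rack's two rails, slide the stop back until the row sits snug with no gaps between the fixed end tabs and the stop, and fold the lever fully down to lock it. Leave the tumbler, grip ring and carabiner where they are.

Things in the scene. Friction and masses are not known exactly. Their poses are not given: they have to be found in the camera images.
- rack: Low grey steel dumbbell rack fixed on the mat, 225 x 370 x 80 mm. Origin: underside, below the row's middle line. y runs along the row from the fixed end tabs (y = -140 mm) to the open end (+y), z up; the slide bar is on the -x side, facing the robot. Rail seats 39 mm high at |x| 38 to 66 mm, open between; lips at |x| = 66 mm rise 12 mm above them. Black pop-pin knob at (92, -115), top z 76 mm.
- end_face (a point): Point midway between the inner faces of the two fixed end tabs, 20 mm above the rail seats (the height of a seated dumbbell's axis); axes as the rack's. The tabs are 26 mm wide at rack x = -53 and +53 mm, rise 40 mm above the seats, and have nothing between them.
- stop_face (a point): Middle of the sliding stop's flat row-side face, 20 mm above the rail seats; axes as the rack's. The stop is a yellow cross plate, 10 mm thick, over both rails, top 44 mm above the seats. Behind it (10 to 60 mm along +y) its dark saddle, 44 mm wide, rides on the slide bar, top 31 mm above the bar.
- stop (a joint): Slide of the stop, m: clear distance from the fixed end tabs to the stop face. 0 to 0.25; 0.25 = right out at the open end. Freed, it slides with 2 N and stays where left; with the lever down the cam grips the bar and holds about 30 N.
- cam_lever (a joint): Cam lever, rad: 0 = folded down flat towards the robot (rack -x), locked; 1.65 = just past upright, free. The cam bears on the bar below about 1.0. Pivot axis: along rack y, 62 mm above the rack's underside, over the bar's middle line, 35 mm behind the stop face (+y). Turning takes 2 N at the knob, rising to 8 N near the locked end; it stays where left.
- lever_knob (a point): Centre of the red barrel knob (26 mm wide along rack y, 24 mm in diameter, flat ends) on the end of the cam lever, 86 mm from the pivot, on an 11 mm rod. With the lever down it is 85 mm from the pivot in rack -x and 10 mm above it. It can be pinched from above, swung about the pivot, and used to pull the freed stop along.
- tray: Low grey plastic tray, fixed, 170 (x) x 290 (y) x 15 mm high, walls and floor 4 mm. Origin: centre of the underside, on the rubber mat (4 mm thick). The dumbbells start in it, side by side.
- pot: Small black pot for the lube stick, fixed, 50 mm high, outside diameter 38 mm at the foot and 46 mm at the rim, inside 30 mm at the floor widening to 38 mm at the rim, floor 5 mm thick. Origin: centre of the underside.
- stick: Dry-lube stick, 60 g: orange round barrel 24 mm in diameter, 120 mm long in all, standing tip down in the pot. Origin: centre of the flat felt tip (13 mm wide; a cone widens to the barrel by 22 mm up). z points from the tip along the barrel to the black top end.
- tumbler_in (a point): Centre of the inner floor of an empty glass tumbler (74 mm wide, 100 mm tall) standing on the mat. A bystander.
- grip_ring: White silicone grip ring lying flat, 76 mm wide, 22 mm high. Origin: underside centre. A bystander.
- carabiner: Aluminium carabiner lying flat, 80 x 50 x 10 mm. A bystander.
- lube0 (a point): Point 1 of 4 on the top face of the slide bar (flat bright steel, 28 mm wide, top 46 mm above the rack's underside, middle line at rack x = -90 mm, y from -180 to +190 mm), on its middle line, 20 mm from the plane of the fixed end tabs towards the open end.
- lube1 (a point): Point 2 of 4 on the top face of the slide bar (flat bright steel, 28 mm wide, top 46 mm above the rack's underside, middle line at rack x = -90 mm, y from -180 to +190 mm), on its middle line, 75 mm from the plane of the fixed end tabs towards the open end.
- lube2 (a point): Point 3 of 4 on the top face of the slide bar (flat bright steel, 28 mm wide, top 46 mm above the rack's underside, middle line at rack x = -90 mm, y from -180 to +190 mm), on its middle line, 130 mm from the plane of the fixed end tabs towards the open end.
- lube3 (a point): Point 4 of 4 on the top face of the slide bar (flat bright steel, 28 mm wide, top 46 mm above the rack's underside, middle line at rack x = -90 mm, y from -180 to +190 mm), on its middle line, 185 mm from the plane of the fixed end tabs towards the open end.
- dumbbell1: Chrome mini dumbbell, about 0.55 kg, 120 mm long: round handle 18 mm in diameter, 80 mm between two heads 40 x 40 mm and 20 mm long (flats on all four sides). x runs along the handle. Origin: 20 mm from the axis, under the middle, on the side that was lowest at the start. May be absent.
- dumbbell1_mid (a point): Middle of the handle of dumbbell1, on its axis (20 mm above whatever the heads rest on). Absent with the dumbbell.
- dumbbell2: Chrome mini dumbbell, about 0.55 kg, 120 mm long: round handle 18 mm in diameter, 80 mm between two heads 40 x 40 mm and 20 mm long (flats on all four sides). x runs along the handle. Origin: 20 mm from the axis, under the middle, on the side that was lowest at the start. May be absent.
- dumbbell2_mid (a point): Middle of the handle of dumbbell2, on its axis (20 mm above whatever the heads rest on). Absent with the dumbbell.
- dumbbell3: Chrome mini dumbbell, about 0.55 kg, 120 mm long: round handle 18 mm in diameter, 80 mm between two heads 40 x 40 mm and 20 mm long (flats on all four sides). x runs along the handle. Origin: 20 mm from the axis, under the middle, on the side that was lowest at the start. May be absent.
- dumbbell3_mid (a point): Middle of the handle of dumbbell3, on its axis (20 mm above whatever the heads rest on). Absent with the dumbbell.
- dumbbell4: Chrome mini dumbbell, about 0.55 kg, 120 mm long: round handle 18 mm in diameter, 80 mm between two heads 40 x 40 mm and 20 mm long (flats on all four sides). x runs along the handle. Origin: 20 mm from the axis, under the middle, on the side that was lowest at the start. May be absent.
- dumbbell4_mid (a point): Middle of the handle of dumbbell4, on its axis (20 mm above whatever the heads rest on). Absent with the dumbbell.
Not all that is in view belongs to the job. Of the things that look like the stick, the smallest one is meant. There is more than one size of the pot; the job needs the smaller.

How it is judged:
By the outcome, as a careful person would: the job done as asked, in the order asked, and still so for the second after the job is handed in, with the robot touching nothing.
Of dumbbell1, dumbbell2, dumbbell3, dumbbell4 only 2 to 4 are there at a start; the rules pass over those that are not, and their reading is None.
At some moment in a run one of dumbbell1, dumbbell2, dumbbell3, dumbbell4 may be knocked a few centimetres aside while the robot is not near it.
It also fails if it takes over 210 s, if anything falls off the work surface, if the arm or the gripper's body presses on something with over 40 N, if the wrist force passes 120 N, or if a joint passes its speed limit or range.

ROBOT

A 6-joint arm with a two-finger parallel gripper is mounted at the origin on the work surface. World frame = base frame: x ahead of the robot, y to its left, z up, the work surface at z = 0. Lengths are in mm, angles in rad, forces in N, time in s.
With the tool pointing down it reaches from about 275 to 825 mm from the base axis. Payload 5.2 kg.
Tool frame: the origin (TCP) lies at the very end of the fingers, on their centre line; the grasp point (between the pads) lies 19 mm behind it; z points along the fingers, y is the line along which they close (so a half turn about z gives the same grasp; the last joint's range is limited). The gripper opens to 93 mm and grips with 3 to 60 N. Pads are 15 mm wide; open, the fingers measure 128 mm over their backs; the gripper's body (75 mm by 188 mm) begins 65 mm behind the grasp point.
Start: joints at [-1.534, 0.259, 1.535, -0, 1.348, -0.203], TCP at [130.651, -534.262, 218.653] pointing down, gripper open.
Joint ranges: [-3.14, 3.14], [-0.91, 2.08], [0.19, 2.58], [-1.22, 4.36], [0.22, 2.71], [-3.12, 3.12]. Speed limits (rad/s): [2.57, 2.57, 3.14, 3.14, 3.14, 3.14].

INTERFACE

Orientations are given as [roll, pitch, yaw] about the fixed x, y, z axes, in that order (R = Rz(yaw) Ry(pitch) Rx(roll)).
In Python, from bench import robot gives the robot as it stands. The module is installed in compiled form; this text tells all that it offers. Calls block until the motion is done:
- robot.move_ptp(position, orientation): joint-space move of the TCP to a pose.
- robot.move_linear(position, ori=None, speed=150, f_stop=None): straight line of the TCP; ori=None keeps the orientation; speed is the mean speed in mm/s. With f_stop (N) it stops when the force on the tool has changed by that much, and returns True; else False.
- robot.move_j(angles): joint-space move.
- robot.move_gripper(opening): opening from 0.0 (shut) to 1.0 (fully open); the grip force is fixed at half the most; returns when the fingers have stopped.
- robot.sleep(seconds).
- robot.inverse_kinematics(position, orientation): joint angles nearest the present ones, or None.
- robot.get_image(name): name is "scene" or "top" or "wrist"; returns a dict with "img" (480x640x3 uint8, blue, green, red), "fovy" (degrees; the focal length in pixels is half the picture's height over the tangent of half this angle, whatever the lens; pixels are square), "cx", "cy" (the principal point, pixels), "eye" and "orientation" of the camera in the world. Camera axes: x right, y down, z forward; pixel columns grow to the right and rows downward; lengths in mm; the calibration is good to about 2 mm. A picture is of the moment at which its call begins. There is no depth.
A pose or a line that the arm cannot do raises robot.MotionError and nothing moves.
- robot.hand_in(): hands the job in; it is judged then, once.
Readings, each from a call of its own:
- robot.current_t(): time.
- robot.current_qpos(): joint angles.
- robot.current_joint_vel(): joint speeds.
- robot.current_joint_efforts(): joint torques, N m.
- robot.current_tcp_pos(): TCP position.
- robot.current_eef_rot(): TCP orientation.
- robot.current_contact_force(): force on the tool from outside, world axes, zero at the start.
- robot.current_ft_torque(): the same for the moment, N m.
- robot.current_gripper_width(): opening from 0.0 (shut) to 1.0 (fully open).
- robot.current_finger_force(): force on a finger pad.
Only numpy, scipy, OpenCV 4.12 (cv2) and the standard library are available. Lean on these libraries where they do the work, as an engineer would, in place of code of your own. Each camera call takes 0.05 s, during which the arm holds its last target. There are 200 camera calls.

## Working session

There is one attempt and no reset: what is moved stays moved. The work goes in short steps, each a Python script; the robot and the scene stay as the last script left them, time stands still between calls to the robot, and variables do not carry over. Pictures are saved under pics/ and viewed, at most 18 in all, crops included, and the job is handed in when it is done.

```bash
mkdir -p pics
cat > h.py <<'E'
import numpy as np, cv2
from bench import robot
from scipy.spatial.transform import Rotation as R
def cam(name):
    d=robot.get_image(name)
    d['f']=d['img'].shape[0]/2/np.tan(np.radians(d['fovy'])/2)
    o=np.array(d['orientation'],float)
    d['R']=o if o.shape==(3,3) else R.from_euler('xyz',o).as_matrix()
    d['eye']=np.array(d['eye'],float)
    return d
def ray(d,u,v):
    return d['R']@np.array([(u-d['cx'])/d['f'],(v-d['cy'])/d['f'],1.])
def onz(d,u,v,z):
    r=ray(d,u,v); return d['eye']+r*(z-d['eye'][2])/r[2]
def proj(d,p):
    c=d['R'].T@(np.asarray(p,float)-d['eye']); return c[:2]/c[2]*d['f']+[d['cx'],d['cy']]
E
python3 - <<'E'
from h import *
for n in ['scene','top']:
    d=cam(n); cv2.imwrite(f'pics/{n}0.png',d['img']); print(n,d['fovy'],d['cx'],d['cy'],d['eye'],d['orientation'])
print(robot.current_t(),robot.current_eef_rot())
E
```

```text
scene 46.042573276435625 319.4581084720749 239.14483930242147 [1487.01327674  620.29203707  943.36697612] [-2.25671022 -0.00572924  2.0415934 ]
top 46.59231229098565 312.6473039806991 234.02635021582907 [ 367.95814383  150.12432934 1737.60562804] [-3.01378201  0.00943358 -1.59667176]
0.1 [-3.14002271e+00 -3.03248647e-04  2.39822518e-01]
```

View pics/scene0.png

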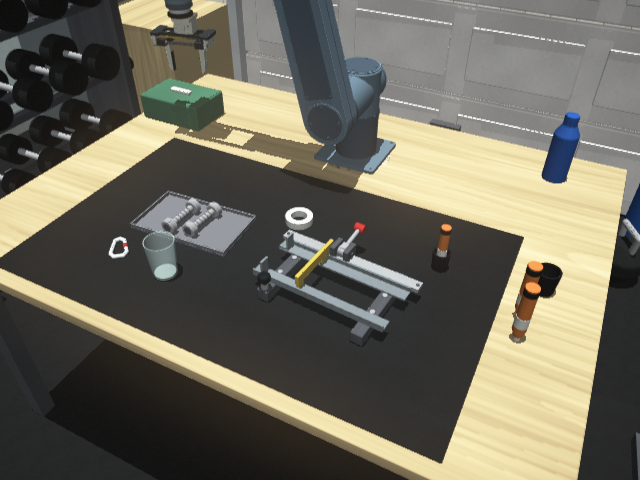

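View pics/top0.png

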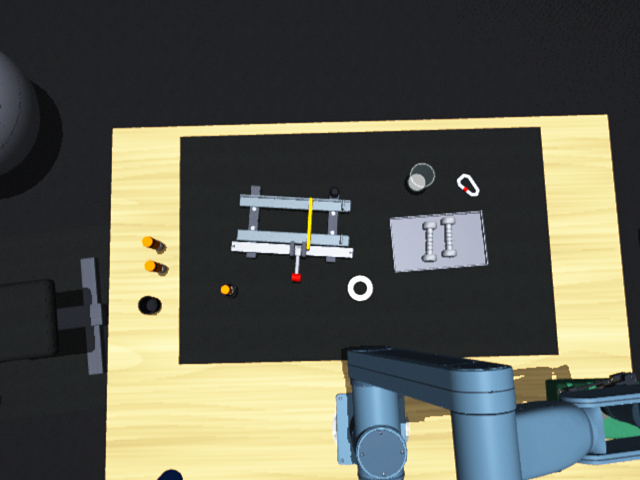

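The scene view shows two dumbbells in the tray (top px 430,241 and 449,237). The rack has its yellow stop at (310,222) and red knob at (296,278), with the fixed tabs on the right (-y). Three things look like the stick, at top (228,290), (152,242) and (155,267). The one at (228,290), scene (444,245), stands in the small pot and looks smallest. Pot candidates are (228,292), which is small and on the mat, and (150,305), which is larger and empty. I'll confirm both in a crop.

Run:
```python
from h import *
s=cv2.imread('pics/scene0.png');t=cv2.imread('pics/top0.png')
a=cv2.resize(s[210:350,420:570],None,fx=3,fy=3,interpolation=cv2.INTER_CUBIC)
b=cv2.resize(t[225:325,130:245],None,fx=3,fy=3,interpolation=cv2.INTER_CUBIC)
b=cv2.copyMakeBorder(b,0,420-300,0,0,cv2.BORDER_CONSTANT)
cv2.imwrite('pics/c1.png',np.hstack([a,b]))
d=cam('top'); hsv=cv2.cvtColor(t,cv2.COLOR_BGR2HSV)
def blobs(m,n,z,amin=20):
    k,l,st,c=cv2.connectedComponentsWithStats(m.astype(np.uint8))
    for i in range(1,k):
        if st[i,4]>amin: print(n,c[i].round(1),st[i].tolist(),onz(d,*c[i],z).round(1))
H,S,V=cv2.split(hsv)
blobs((S>150)&((H<5)|(H>175))&(V>90),'red',76)
blobs((S>150)&(H>8)&(H<18)&(V>120),'orange',125)
blobs((S>150)&(H>20)&(H<32)&(V>100),'yellow',87)
m=((V>190)&(S<40)).astype(np.uint8); m[:235]=0; m[262:]=0; m[:,:225]=0;m[:,360:]=0
p=np.argwhere(m)[:,::-1]; 
r=cv2.minAreaRect(p.astype(np.float32)); print(r)
for q in cv2.boxPoints(r): print(q, onz(d,*q,50).round(1))
for q in [(430,241),(449,237)]: print(onz(d,*q,28).round(1))
```

```text
red [295.8 277. ] [291, 273, 10, 9, 74] [454.2 213.8  76. ]
yellow [309.1 223.5] [306, 197, 7, 53, 202] [612.5 170.   87. ]
yellow [146.2 240.8] [142, 236, 10, 10, 72] [573.5 658.3  87. ]
yellow [148.7 265.2] [144, 261, 10, 10, 72] [500.2 649.9  87. ]
yellow [224.6 289.1] [221, 286, 8, 7, 42] [423.6 424.3  87. ]
((291.48443603515625, 248.7936248779297), (25.324201583862305, 120.65685272216797), 85.68397521972656)
[230.37416 240.70761] [571.4 412.   50. ]
[350.68887 231.62726] [589.4  44.2  50. ]
[352.59473 256.87964] [512.  41.  50.]
[232.28 265.96] [494.1 406.8  50. ]
[ 556.6 -200.4   28. ]
[ 567.4 -259.5   28. ]
```

View pics/c1.png

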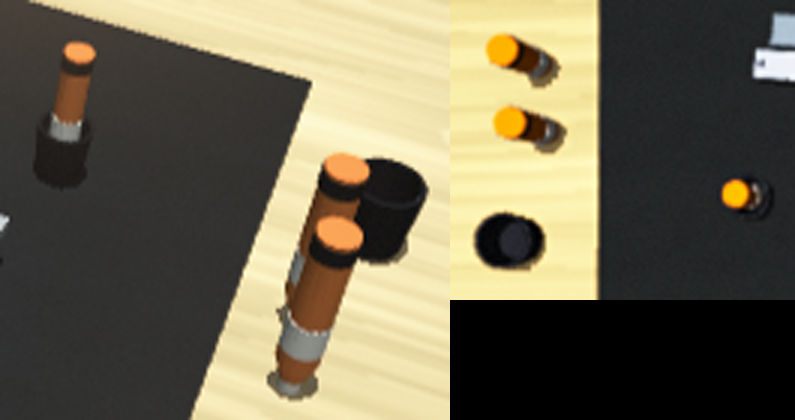

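The smallest stick is the one standing in the small pot on the mat (top 228,290). The other two are visibly larger and stand on the wood, and the big pot is empty. Next I'll take close wrist views.

Run:
```python
from h import *
import pickle
o=[np.pi,0,0.05]
ims={}
for n,p in [('w_rackA',[500,130,400]),('w_rackB',[500,300,400]),('w_pot',[440,400,400]),('w_tray',[500,-215,350])]:
    robot.move_ptp(p,o); d=cam('wrist'); ims[n]=d
    print(n,d['eye'].round(1),np.round(d['orientation'],3),robot.current_t(), robot.current_tcp_pos())
pickle.dump(ims,open('ims.pkl','wb'))
cv2.imwrite('pics/wA.png',ims['w_rackA']['img'])
cv2.imwrite('pics/mos.png',np.vstack([np.hstack([cv2.resize(ims[k]['img'],(400,300)) for k in g]) for g in [('w_rackA','w_rackB'),('w_pot','w_tray')]]))
```

```text
w_rackA [566.7 132.6 564.7] [ 2.895 -0.    -1.522] 2.9583 [500.2047714  129.27564217 399.69195911]
w_rackB [566.6 302.6 564.9] [ 2.895e+00 -1.000e-03 -1.521e+00] 3.725 [500.38978448 298.50728026 400.01642325]
w_pot [506.6 402.4 565.5] [ 2.896e+00 -1.000e-03 -1.522e+00] 4.3167 [440.79103921 398.64846563 400.27696317]
w_tray [ 566.7 -210.9  515.3] [ 2.896  0.    -1.52 ] 6.5833 [ 500.40817375 -214.16162581  350.14486428]
```

View pics/mos.png

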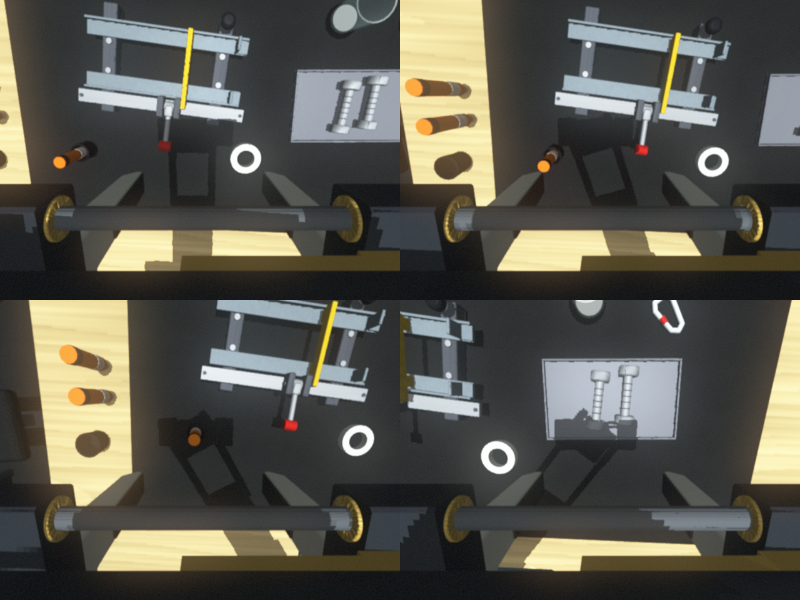

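The wrist views show the bar at half-scale px (80,95)-(243,117) in frame A, the stick top at (60,161), and the dumbbells at (345,105) and (372,100). I'll measure these numerically next.

```bash
cat > meas.py <<'E'
from h import *
def comps(m,amin=30):
    k,l,st,c=cv2.connectedComponentsWithStats(m.astype(np.uint8))
    return [(st[i],c[i],l==i) for i in range(1,k) if st[i,4]>amin]
def hs(d): return cv2.split(cv2.cvtColor(d['img'],cv2.COLOR_BGR2HSV))
def red(d): H,S,V=hs(d); return (S>150)&((H<6)|(H>174))&(V>60)
def yel(d): H,S,V=hs(d); return (S>150)&(H>20)&(H<33)&(V>90)
def onm(d,mask,z):
    v,u=np.nonzero(mask); return np.array([onz(d,a,b,z)[:2] for a,b in zip(u,v)])
E
python3 - <<'E'
from meas import *
import pickle
ims=pickle.load(open('ims.pkl','rb'))
for n in ['w_rackA','w_rackB','w_pot']:
    d=ims[n];H,S,V=hs(d)
    print(n)
    for st,c,m in comps(red(d)): print(' red',c.round(1),st[4],onz(d,*c,76).round(1))
    for st,c,m in comps(yel(d)):
        q=onm(d,m,87); r=cv2.minAreaRect(q.astype(np.float32)); print(' yel',c.round(1),st[4],np.round(r[0],1),np.round(r[1],1),r[2])
    for th in (170,190):
      for st,c,m in comps((V>th)&(S<40),1500):
        q=onm(d,m,50); r=cv2.minAreaRect(q.astype(np.float32)); print(' bar',th,c.round(1),st[4],np.round(r[0],1),np.round(r[1],1),round(r[2],2))
    for st,c,m in comps((S>150)&(H>8)&(H<19)&(V>100),20): print(' org',c.round(1),st.tolist(),onz(d,*c,129).round(1))
d=ims['w_rackA']
cv2.imwrite('pics/cA.png',cv2.resize(d['img'][0:300,60:460],None,fx=2,fy=2,interpolation=cv2.INTER_CUBIC))
E
```

```text
w_rackA
 red [263.1 233.2] 267 [452.3 212.2  76. ]
 yel [298.7 107. ] 1039 [613.2 167.8] [ 11.2 153.9] 85.22738647460938
 bar 170 [220.8  53. ] 3282 [683.7 274.1] [205.8  26.4] 85.12
 bar 170 [214.7 135.6] 3413 [579.8 285. ] [210.3  31.1] 85.16
 bar 170 [552.9 170.4] 14581 [ 555.8 -198.6] [145.6 251. ] 2.77
 bar 170 [339.9 152.1] 1906 [572.4 108.7] [115.3  46.2] 85.09
 bar 170 [188.7 158.9] 2487 [547.  320.3] [172.6  28. ] 85.05
 bar 170 [339.6 178.9] 1811 [529.7 110.1] [140.1  28.2] 85.39
 bar 190 [233.9  55. ] 2530 [682.8 264.4] [186.3  24.8] 85.24
 bar 190 [222.9 136. ] 2732 [579.6 280.9] [202.3  29.4] 85.21
 bar 190 [189.  158.9] 2369 [547.1 320.7] [171.8  26.5] 85.27
 bar 190 [339.4 179. ] 1733 [529.3 109.7] [138.6  27.2] 85.39
 org [ 94.9 259.5] [85, 250, 21, 20, 331] [420.6 414.8 129. ]
w_rackB
 red [386.3 239.7] 305 [451.5 210.1  76. ]
 yel [432.9 113.4] 1063 [613.3 168.8] [ 11.7 153.9] 85.25904083251953
 bar 170 [349.8  60.1] 3268 [683.6 275. ] [210.   26.1] 85.21
 bar 170 [336.4 141.3] 3471 [585.8 283.3] [209.7  45.5] 84.21
 bar 170 [311.8 165.1] 2541 [547.  318.4] [178.7  
[... 544 characters left out ...]
09.7  76. ]
 yel [520.   66.7] 1214 [612.5 169.4] [ 12.1 154.8] 85.14921569824219
 bar 170 [434.5  15.4] 3187 [682.7 276.9] [208.9  25.7] 85.31
 bar 170 [412.9  99.5] 3326 [579.7 285.3] [209.5  29. ] 85.28
 bar 170 [386.9 124.3] 2781 [546.6 318.6] [179.3  28.2] 85.15
 bar 170 [541.7 146.4] 1719 [528.9 104.3] [126.1  27.7] 85.22
 bar 190 [402.2  98.4] 2591 [580. 290.] [198.1  27.2] 85.18
 bar 190 [386.9 124.3] 2670 [546.7 318.6] [178.6  27.1] 85.14
 bar 190 [541.6 146.4] 1636 [528.7 104.2] [125.1  25.9] 85.22
 org [109.5  86.5] [95, 72, 30, 31, 689] [565.7 647.  129. ]
 org [122.9 154. ] [109, 141, 28, 27, 607] [492.4 638.4 129. ]
 org [310.4 223.5] [302, 215, 18, 18, 268] [420.2 415.4 129. ]
```

View pics/cA.png

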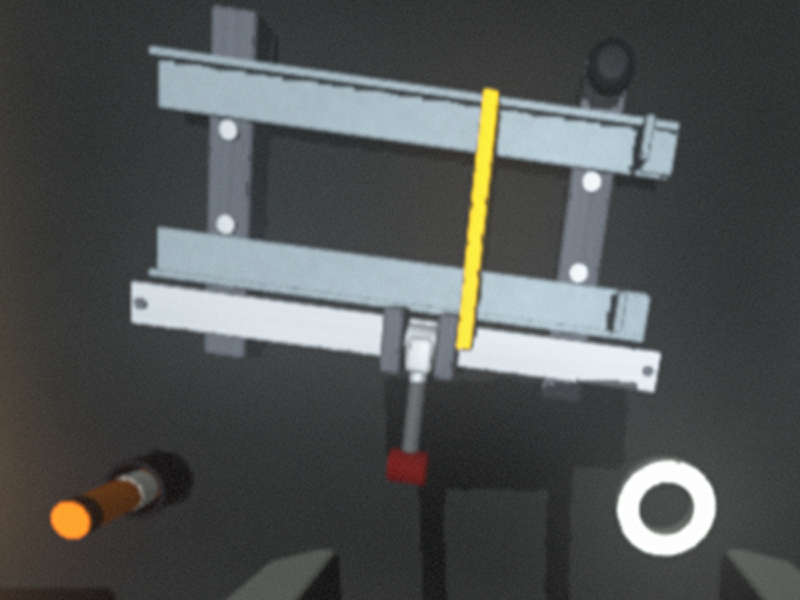

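The crop is consistent. The bar runs from (131,303) to (660,370), and the tabs are at (625,313) and (648,140). The rack origin comes out near (628.3, 211.5), yaw -0.084. The stop is at about 0.091 m and the knob at about (452,212,76). Now I'll work the lever.

```bash
cat >> h.py <<'E'
YAW=-0.0836; ORG=np.array([628.3,211.5,4.]); RR=R.from_euler('z',YAW).as_matrix()
O=[np.pi,0,YAW]
def W(x,y,z): return (ORG+RR@np.array([x,y,z])).tolist()   # rack -> world
def toR(p): return RR.T@(np.asarray(p)-ORG)
def st(s=''): print(s,'t',round(robot.current_t(),1),'rack',toR(robot.current_tcp_pos()).round(1),'F',np.round(robot.current_contact_force(),1),'w',round(robot.current_gripper_width(),3))
def knob(q,y,g=17):  # TCP rack position for a pinched knob, pivot at rack y
    a=q+np.arctan2(10,85); return W(-90-85.6*np.cos(a),y,62+85.6*np.sin(a)-g)
E
python3 - <<'E'
from h import *
y=-13.9
k=knob(0,y)
robot.move_gripper(0.6)
robot.move_ptp([k[0],k[1],180],O)
print(robot.move_linear(k,O,speed=100,f_stop=8)); st('down')
robot.move_gripper(0.0); st('grip'); print(robot.current_finger_force())
for q in np.linspace(0.11,1.65,15):
    robot.move_linear(knob(q,y),O,speed=60)
    if q<.3 or q>1.5: st(round(q,2))
d=cam('top'); cv2.imwrite('pics/t1.png',d['img'][140:340,180:420].repeat(3,0).repeat(3,1))
E
```

```text
False
down t 10.4 rack [-174.5  -13.7   55.6] F [-0.4  0.2  0.4] w 0.597
grip t 11.0 rack [-175.   -14.1   55.1] F [-0.3 -2.3  1.8] w 0.275
29.997409880161285
0.11 t 11.3 rack [-173.6  -14.1   64.5] F [-0.6 -2.8 -0.3] w 0.277
0.22 t 11.6 rack [-171.1  -14.    73.7] F [-1.3 -1.9 -0.2] w 0.277
1.54 t 15.3 rack [-81.7 -13.8 130.8] F [-2.  -2.3  4. ] w 0.269
1.65 t 15.6 rack [-72.2 -13.7 129.7] F [ 0.7 -2.2  4.7] w 0.268
```

View pics/t1.png

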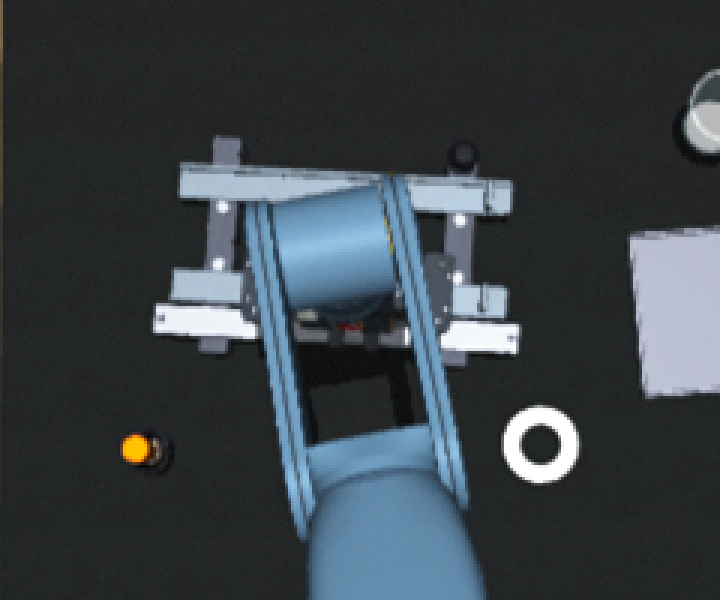

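The lever came up with the knob, which shows red under the gripper at (350,325). Next I'll slide the stop out.

Run:
```python
from h import *
print(robot.move_linear(knob(1.65,140),O,speed=80)); st()
print(robot.move_linear(knob(1.65,152),O,speed=25,f_stop=12)); st('end')
robot.move_gripper(0.6); st('open')
p=robot.current_tcp_pos(); robot.move_linear([p[0],p[1],p[2]+110],O); 
robot.move_ptp(W(-150,-60,400),O)
import pickle
d=cam('wrist'); e=cam('top'); pickle.dump((d,e),open('i2.pkl','wb'))
cv2.imwrite('pics/w2.png',d['img'])
from meas import *
for c in (d,e):
  for s,cc,m in comps(red(c)): print('red',cc.round(1),s[4],toR(onz(c,*cc,157)).round(1))
  for s,cc,m in comps(yel(c),100):
    q=onm(c,m,87); r=cv2.minAreaRect(q.astype(np.float32)); print('yel',toR([*r[0],87]).round(1),np.round(r[1],1))
```

```text
False
 t 17.8 rack [-72.5 140.5 129.7] F [-0.9 -1.3  5.4] w 0.27
True
end t 18.2 rack [-72.4 146.3 129.6] F [-0.5 -5.8  6.7] w 0.268
open t 18.9 rack [-73.2 147.1 129. ] F [ 0.4 -0.3  0.2] w 0.6
red [139.8 155.5] 540 [-88.2 144.5 153. ]
yel [-12.8 113.2  83. ] [ 11.5 154. ]
red [241.3 242.3] 71 [-87.8 146.  153. ]
yel [-11.7 115.8  83. ] [ 12.  155.1]
```

View pics/w2.png

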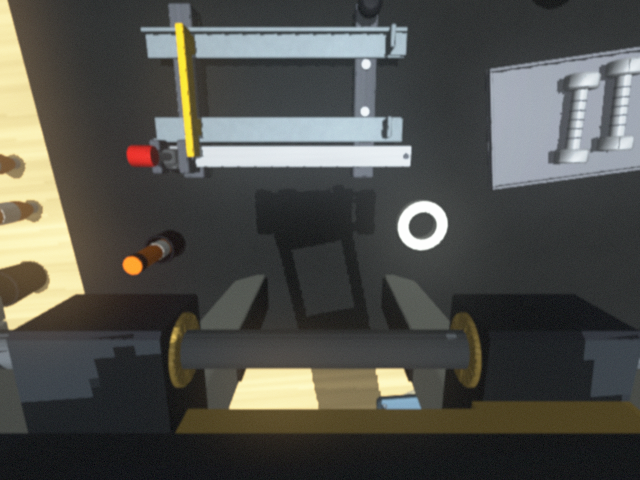

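Run:
```python
from meas import *
import pickle
d,e=pickle.load(open('i2.pkl','rb'))
A=[];b=[]
for c,uv in ((d,(139.8,155.5)),(e,(241.3,242.3))):
    r=ray(c,*uv); r/=np.linalg.norm(r); P=np.eye(3)-np.outer(r,r); A.append(P); b.append(P@c['eye'])
    print('eye rack',toR(c['eye']).round(0))
p=np.linalg.lstsq(np.vstack(A),np.hstack(b),rcond=None)[0]; print(toR(p).round(1))
# predicted knob centre for angles vs pixels
for q in (1.3,1.45,1.65):
    k=np.array(knob(q,145,0)); print(q,toR(k).round(1),proj(d,k).round(1),proj(e,k).round(1))
cv2.imwrite('pics/c2.png',cv2.resize(d['img'][90:280,90:290],None,fx=3,fy=3,interpolation=cv2.INTER_CUBIC))
```

```text
eye rack [-83. -60. 564.]
eye rack [-254.  -83. 1734.]
[-87.8 146.1 150.2]
1.3 [-103.1  145.   146.6] [143.8 168.9] [241.5 247.9]
1.45 [-90.3 145.  147.6] [142.  157.3] [241.8 243.4]
1.65 [-73.3 145.  146. ] [140.8 141.6] [242.3 237.6]
```

View pics/c2.png

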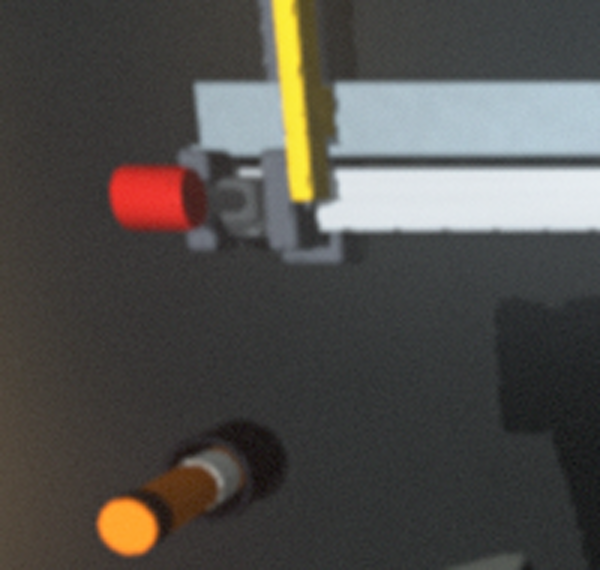

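The knob is at rack (-88,146,150), so the lever is at about 1.47. It's free but not at its end stop. I'll nudge it over with closed fingers, then measure the stick's lean.

Run:
```python
from meas import *
import pickle
robot.move_gripper(0)
robot.move_ptp(W(-140,145,260),O)
robot.move_linear(W(-140,145,128),O)
print(robot.move_linear(W(-88,145,128),O,speed=40,f_stop=9)); st('push')
robot.move_linear(W(-140,145,128),O); robot.move_linear(W(-140,145,260),O)
robot.move_gripper(0.7)
robot.move_ptp(W(-200,60,380),O)
d=cam('wrist'); e=cam('top')
for c in (d,e):
  for s,cc,m in comps(red(c)): print('red',cc.round(1),[proj(c,knob(q,145,0)).round(1).tolist() for q in (1.45,1.65)])
# stick: top of orange, mid of grey band etc
for c in (d,e):
  H,S,V=hs(c)
  for s,cc,m in comps((S>150)&(H>8)&(H<24)&(V>100),20):
    w=onz(c,*cc,129); print('org',cc.round(1),s[4],w.round(1))
    if abs(w[0]-420)<25 and abs(w[1]-415)<25:
      print('vertical: z54',proj(c,[w[0],w[1],54]).round(1),'z9',proj(c,[w[0],w[1],9]).round(1))
  u,v=proj(c,[421,415,54]).astype(int)
  n='wt'[c is e]; cv2.imwrite(f'pics/c3{n}.png',cv2.resize(c['img'][max(0,v-50):v+50,u-60:u+60],None,fx=6 ,fy=6,interpolation=cv2.INTER_CUBIC)); print('crop origin',u-60,max(0,v-50))
pickle.dump((d,e),open('i3.pkl','wb'))
```

```text
True
push t 25.1 rack [-93.5 144.8 126.9] F [-2.1  0.5  2. ] w 0.006
red [240.7  91.7] [[242.4, 108.4], [241.8, 91.1]]
red [241.4 237.3] [[241.8, 243.4], [242.3, 237.6]]
org [ 11.7 186.1] 591 [492.  644.7 129. ]
org [218.9 230.5] 376 [420.1 415.  129. ]
vertical: z54 [234.2 219. ] z9 [241.5 213.6]
crop origin 174 168
org [147.  241.1] 96 [567.2 643.  129. ]
org [149.6 265.3] 98 [496.6 634.6 129. ]
crop origin 169 240
```

View pics/c3w.png

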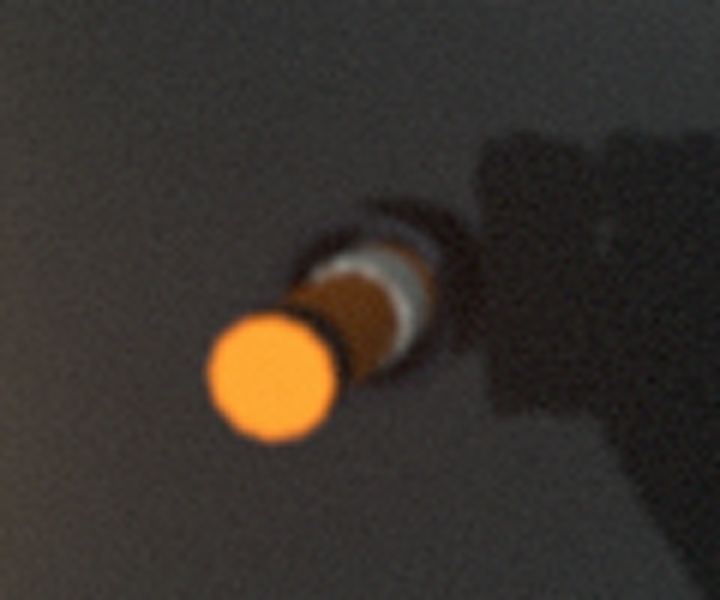

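The lever now matches 1.65 in both views. The stick stands nearly vertical: its cap is at crop (272,378) and the band at (372,310), on the vertical line. I'll take it and do the rub.

Run:
```python
from h import *
x,y=420.4,415.0
robot.move_gripper(0.6)
robot.move_ptp([x,y,200],O)
print(robot.move_linear([x,y,76],O,speed=100,f_stop=6)); st('at stick')
robot.move_gripper(0.0); st('grip'); print(robot.current_tcp_pos())
robot.move_linear([x,y,240],O,speed=120); st('lift')
robot.move_ptp(W(-90,-141,190),O)
robot.move_linear(W(-90,-141,122),O,speed=80); st('above')
print(robot.move_linear(W(-90,-141,105),O,speed=10,f_stop=2.5)); st('touch')
d=cam('scene'); u,v=proj(d,W(-90,-141,60)).astype(int)
cv2.imwrite('pics/c4.png',cv2.resize(d['img'][v-80:v+60,u-80:u+100],None,fx=4,fy=4,interpolation=cv2.INTER_CUBIC))
```

```text
False
at stick t 31.2 rack [-223.7  185.8   72.7] F [-0.2  0.2  0.8] w 0.6
grip t 31.8 rack [-224.1  185.5   72.1] F [-0.3 -0.6  0.9] w 0.253
[420.45193819 415.02730636  76.08442826]
lift t 33.3 rack [-224.5  185.1  235.1] F [ 0.5 -0.7 -1.4] w 0.254
above t 35.7 rack [ -89.5 -141.   122.5] F [0.5 0.5 0.1] w 0.256
True
touch t 36.6 rack [ -90. -141.  113.] F [-0.9  0.4  4.4] w 0.255
```

View pics/c4.png

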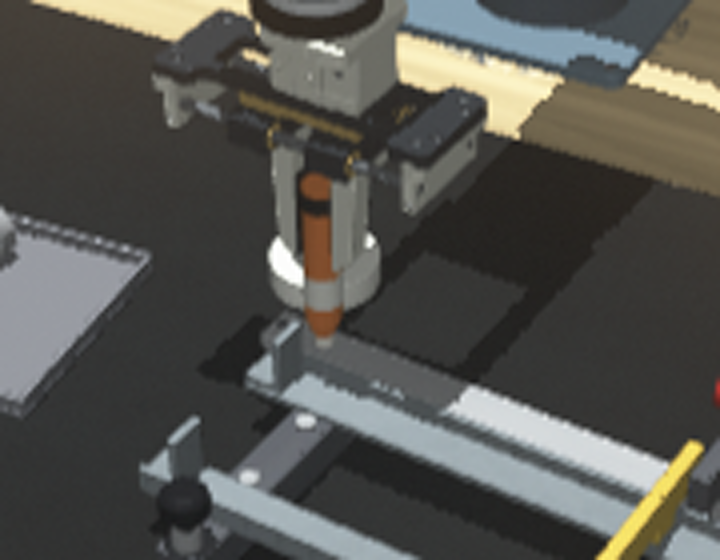

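The tip rests on the bar next to the fixed tab (crop 322,345). Next is one slow pass, then the stick goes back in its pot.

Run:
```python
from h import *
robot.move_linear(W(-90,-141,112.6),O,speed=10); st('start')
robot.move_linear(W(-90,91,112.6),O,speed=24); st('end')
robot.move_linear(W(-90,91,230),O,speed=80); st('up')
d=cam('scene'); cv2.imwrite('pics/s5.png',cv2.resize(d['img'][100:330,240:500],None,fx=3,fy=2.6))
x,y=420.4,415.0
robot.move_ptp([x,y,240],O)
robot.move_linear([x,y,100],O,speed=80,f_stop=8); st('in')
print(robot.move_linear([x,y,75],O,speed=20,f_stop=3)); st('floor')
```

```text
start t 36.9 rack [ -89.9 -141.   113. ] F [-0.3  0.3  5.8] w 0.254
end t 46.8 rack [-89.6  89.9 113. ] F [-0.1 -3.6  5.9] w 0.257
up t 48.4 rack [-90.3  90.9 229.3] F [-0.6 -0.8 -0.5] w 0.251
in t 51.0 rack [-223.9  185.7   96.5] F [ 0.2 -0.2 -1.5] w 0.253
True
floor t 52.1 rack [-224.2  185.4   72.1] F [-0.6 -0.8  5.2] w 0.254
```

View pics/s5.png

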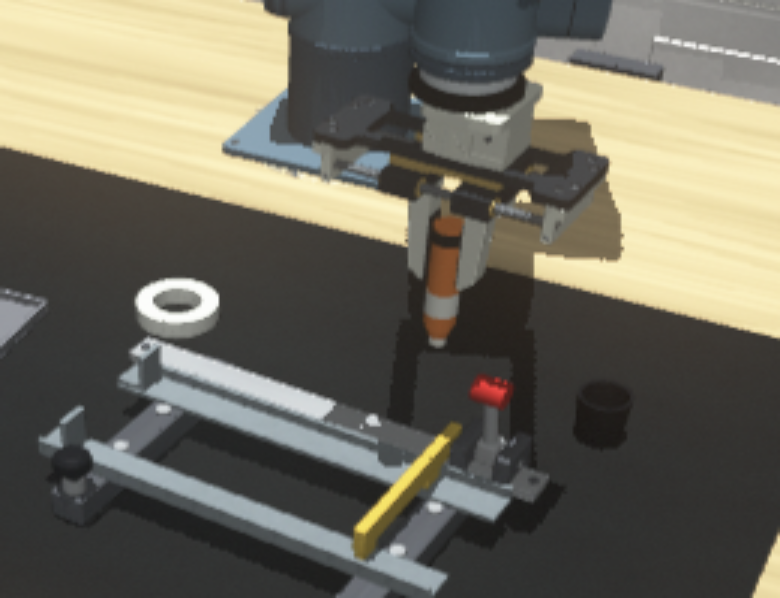

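The pass is complete, the stick is in hand at (440,280), and it has since touched down in the pot. I'll release it, check that it stands, and measure the dumbbells from two wrist views.

Run:
```python
from meas import *
import pickle
robot.move_gripper(0.6)
p=robot.current_tcp_pos(); robot.move_linear([p[0],p[1],220],O,speed=120); 
robot.move_ptp([400,-215,330],[np.pi,0,0]); robot.sleep(.3)
d=cam('wrist'); e=cam('top')
pickle.dump((d,e),open('i5.pkl','wb'))
H,S,V=hs(e)
for s,cc,m in comps((S>150)&(H>8)&(H<33)&(V>100),20):print('org top',cc.round(1),s[4])
s=cam('scene');H,S,V=hs(s)
for q,cc,m in comps((S>150)&(H>5)&(H<20)&(V>100),20):print('org scene',cc.round(1),q.tolist())
c=[proj(d,q) for q in ([640,-80,8],[480,-80,8],[640,-350,8],[480,-350,8])]; print(np.round(c))
a=d['img'][0:300,120:520]; cv2.imwrite('pics/w6.png',cv2.resize(a,None,fx=2,fy=2,interpolation=cv2.INTER_CUBIC))
```

```text
org top [256.3 220.4] 198
org top [147.  241.1] 96
org top [149.6 265.3] 98
org top [225.1 289.3] 74
org scene [445.5 227.1] [441, 224, 10, 7, 60]
org scene [443.1 242.2] [438, 235, 11, 16, 132]
org scene [535.3 266.1] [528, 261, 15, 11, 121]
org scene [532.5 285.2] [525, 276, 16, 18, 214]
org scene [526.7 309. ] [518, 298, 19, 22, 252]
org scene [518.3 332.9] [514, 329, 12, 9, 69]
[[211.   1.]
 [221. 141.]
 [438.   1.]
 [429. 141.]]
```

View pics/w6.png

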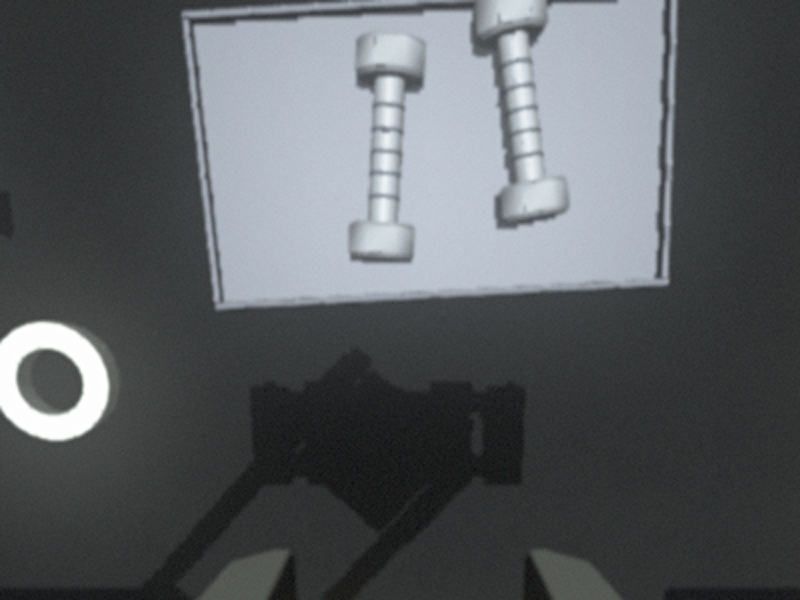

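The stick is back standing: its cap is at top (225,289), as before. The right-hand dumbbell has been knocked askew. Handle ends in the crop are (390,78)-(383,222) for A and (513,32)-(530,180) for B.

Run:
```python
from meas import *
import pickle
d,e=pickle.load(open('i5.pkl','rb'))
for n,a,b in (('A',(390,78),(383,222)),('B',(513,32),(530,180))):
    P=[onz(d,120+u/2,v/2,28) for u,v in (a,b)]
    v=P[0]-P[1]; print(n,np.round((P[0]+P[1])/2,1),'len',np.linalg.norm(v).round(1),'ang',np.arctan2(v[1],v[0]).round(3))
# tray by mask in wrist & dumbbell heads in the top view
H,S,V=hs(e); 
x0,y0,x1,y1=380,200,500,285
c=e['img'][y0:y1,x0:x1]; cv2.imwrite('pics/t6.png',cv2.resize(c,None,fx=6,fy=6,interpolation=cv2.INTER_CUBIC))
```

```text
A [ 554.1 -201.2   28. ] len 79.6 ang -0.06
B [ 578.1 -281.1   28. ] len 80.5 ang 0.163
```

View pics/t6.png

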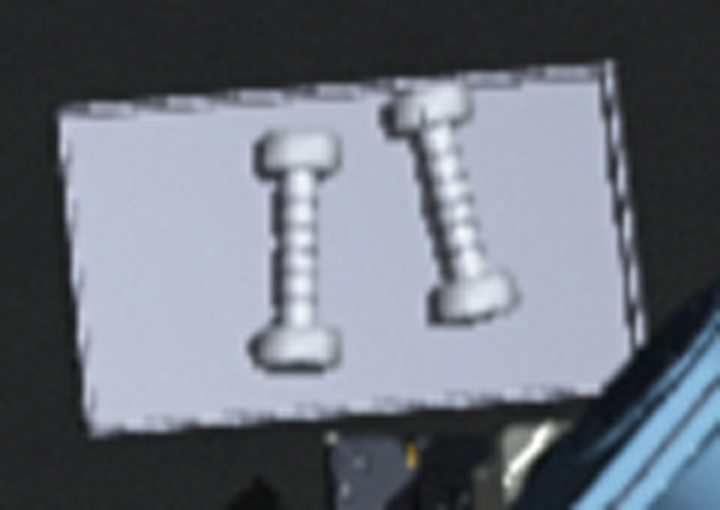

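```bash
cat > pick.py <<'E'
from meas import *
def take(x,y,th):
    o=[np.pi,0,th]
    robot.move_gripper(0.5); robot.move_ptp([x,y,160],o)
    print(robot.move_linear([x,y,13],o,speed=110,f_stop=8)); st('low')
    robot.move_gripper(0.0); st('grip'); robot.move_linear([x,y,210],o,speed=150); robot.sleep(.2); st('lift')
def lay(yr):
    robot.move_ptp(W(0,yr,200),O); robot.move_linear(W(0,yr,56),O,speed=110)
    print(robot.move_linear(W(0,yr,41),O,speed=15,f_stop=3)); st('laid')
    robot.move_gripper(0.34); robot.move_linear(W(0,yr,200),O,speed=130)
E
python3 - <<'E'
from pick import *
take(554.1,-201.2,-0.06); lay(-116)
robot.move_ptp([400,-240,330],[np.pi,0,0]); robot.sleep(.2)
d=cam('wrist'); t=cam('top'); cv2.imwrite('pics/w7.png',np.hstack([cv2.resize(d['img'][0:240,120:520],(500,300)),cv2.resize(t['img'][170:290,220:350],(300,300),interpolation=cv2.INTER_CUBIC)]))
E
```

```text
False
low t 59.8 rack [ -38.9 -417.7    9.7] F [0.2 0.  0.2] w 0.502
grip t 60.4 rack [ -39.5 -417.2    9.2] F [-0.9  2.1  2.5] w 0.186
lift t 62.0 rack [ -39.8 -417.3  205.2] F [-0.7  0.1 -6. ] w 0.182
True
laid t 65.4 rack [  -0.2 -116.1   44.1] F [ 0.4 -0.3  5.8] w 0.185
```

View pics/w7.png

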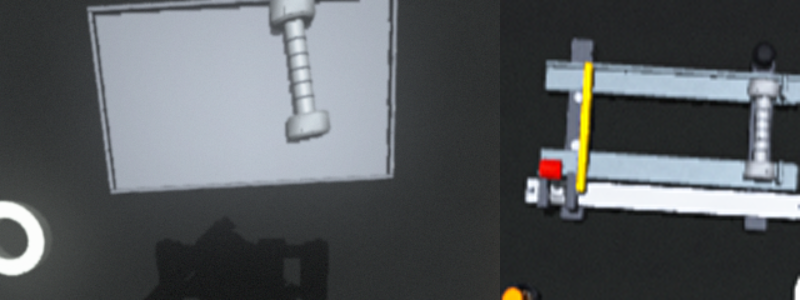

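Dumbbell A lies across both rails beside the tabs (right panel, 760,125). B is still in the tray, with handle ends at (292,22) and (307,112). I'll re-measure it and lay it.

Run:
```python
from pick import *
d=cam('wrist')
P=[onz(d,120+u/1.25,v/1.25,28) for u,v in ((292,22),(307,112))]
v=P[0]-P[1]; print(np.round((P[0]+P[1])/2,1),np.linalg.norm(v).round(1),np.arctan2(v[1],v[0]).round(3))
take(578.1,-281.1,0.163); lay(-62)
robot.move_ptp(W(-150,-20,400),O); robot.sleep(.2)
d=cam('wrist'); cv2.imwrite('pics/w8.png',cv2.resize(d['img'][0:260,100:480],None,fx=2,fy=2,interpolation=cv2.INTER_CUBIC))
```

```text
[ 577.5 -281.    28. ] 79.0 0.204
False
low t 72.1 rack [  -8.3 -495.4    9.9] F [ 0.5  1.2 -0.2] w 0.499
grip t 72.7 rack [  -8.9 -494.9    9.1] F [-0.2  1.9  2. ] w 0.183
lift t 74.4 rack [  -9.2 -494.9  205.1] F [ 0.2 -0.2 -5.6] w 0.186
True
laid t 78.2 rack [ -0.1 -62.1  44.1] F [0.7 0.  5. ] w 0.184
```

View pics/w8.png

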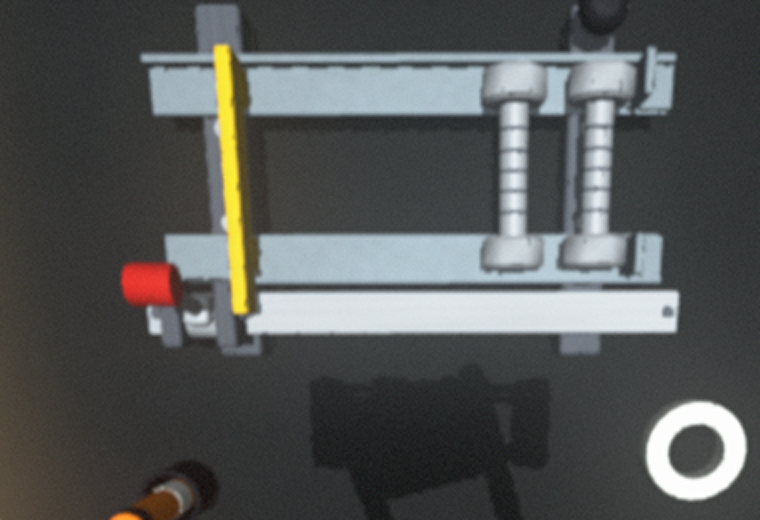

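Both dumbbells sit across the rails between the lips, with handles at (513,165) and (597,165). Next I'll slide the stop in and lock it.

Run:
```python
from meas import *
k=knob(1.65,145)
robot.move_gripper(0.6); robot.move_ptp([k[0],k[1],260],O)
print(robot.move_linear(k,O,speed=100,f_stop=8)); robot.move_gripper(0); st('grip')
print(robot.move_linear(knob(1.65,0),O,speed=80,f_stop=15)); st('mid')
print(robot.move_linear(knob(1.65,-34),O,speed=25,f_stop=14)); st('snug')
y=toR(robot.current_tcp_pos())[1]-1.0
for q in np.linspace(1.54,0.0,15):
    robot.move_linear(knob(q,y),O,speed=60)
    if q<.4 or abs(q-1)<.1: st(round(q,2))
robot.move_gripper(0.6); p=robot.current_tcp_pos(); robot.move_linear([*p[:2],p[2]+90],O)
robot.move_gripper(0)
robot.move_linear(W(-175,y+.5,100),O)
print(robot.move_linear(W(-175,y+.5,72),O,speed=20,f_stop=18)); st('press')
robot.move_linear(W(-175,y+.5,200),O)
robot.move_ptp(W(-150,-60,400),O); robot.sleep(.2)
d=cam('wrist')
for s,cc,m in comps(red(d)): print('red',cc.round(1),[proj(d,knob(q,y+.5,0)).round(1).tolist() for q in (0,.2)])
for s,cc,m in comps(yel(d),100):
    q=onm(d,m,87); r=cv2.minAreaRect(q.astype(np.float32)); print('yel',toR([*r[0],87]).round(1))
cv2.imwrite('pics/w9.png',cv2.resize(d['img'][0:260,120:500],None,fx=2,fy=2,interpolation=cv2.INTER_CUBIC))
```

```text
False
grip t 84.8 rack [-73.2 145.1 129.1] F [-1.   0.3  0.3] w 0.277
False
mid t 86.8 rack [-73.2  -0.  129. ] F [ 1.2 -0.5  2. ] w 0.279
True
snug t 87.9 rack [-73.2 -25.6 129. ] F [1.1 3.4 1. ] w 0.277
0.99 t 89.7 rack [-128.   -25.6  122.5] F [0.9 6.3 4.4] w 0.274
0.33 t 91.6 rack [-168.7  -25.9   82.3] F [-4.1  6.   6. ] w 0.283
0.22 t 91.9 rack [-172.7  -26.    73.3] F [-3.7  6.6  4.4] w 0.277
0.11 t 92.2 rack [-175.8  -26.    64.1] F [-5.3  7.5  4.5] w 0.279
0.0 t 92.5 rack [-177.9  -26.1   54.5] F [-5.3  7.3  4. ] w 0.275
True
press t 96.3 rack [-175.9  -25.9   81.6] F [-2.8 -0.4 12.8] w 0.001
red [298.8 218.8] [[299.7, 218.4], [298.9, 218.0]]
yel [-12.1 -54.6  83. ]
```

View pics/w9.png

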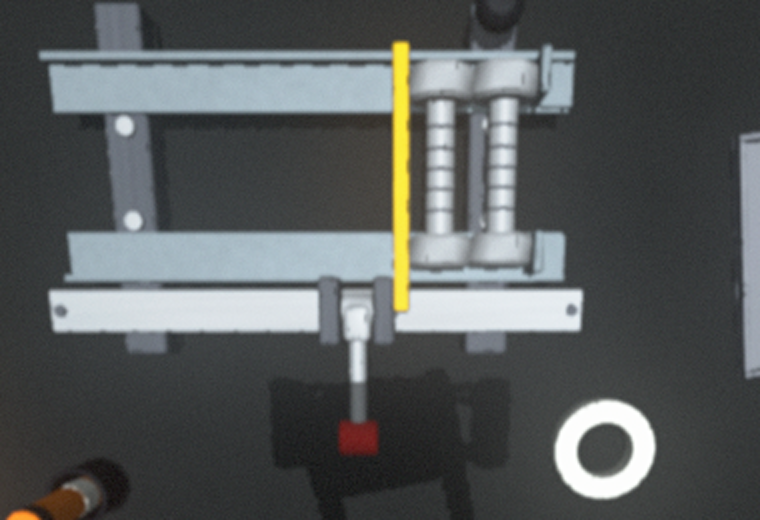

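The row is snug between the tabs and the stop (face at about 0.080 m, two 40 mm heads). The lever is fully down after an 18 N press, and the robot is clear. I'll hand the job in now.

```bash
python3 -c "
from bench import robot
print(robot.current_t(), robot.hand_in())"
```

```text
the job is handed in; nothing more can be done
98.3333 None
```

The job is handed in at 98 s. The bar was lubed in one slow pass and the stick is back in its pot. Both dumbbells sit snug between the tabs and the stop, the lever is folded down and locked, and the tumbler, grip ring and carabiner were not touched.

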